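# Hold the index plunger back with the marked spot under the drill

### The job

A new hole has to go into the chrome coupler slide clamped on the drill jig's carriage, at the red spot, and that lies beyond the index holes. Pull the carriage's sprung index plunger up fully by its black knob, and keep it held back clear of the index bar while you slide the carriage along until the red spot sits right under the drill tip. Finish there still gripping the knob, holding the plunger fully back and the carriage still so that I can lock it; keep off the drill and leave everything else on the bench alone.

Things in the scene. Friction and masses are not known exactly. Their poses are not given: they have to be found in the camera images.
- bed: cast bed of the indexing drill jig, bolted to the bench: plate 260 mm (its x) by 400 mm (its y), 18 mm thick; origin under its centre, x away from the robot, y to the left along the ways, z up. A light carriage slides along the bed's y on two steel ways; at the front a brass index bar (22 mm wide, top 38 mm above the bench) runs along y with five 7.5 mm seat holes 13 mm apart, the middle one at y = 0. Nothing locks the carriage beyond these holes.
- carriage (a joint): position of the carriage along the bed's +y, m; 0 where the plunger sits in the middle hole (the start), stops at -0.095 and +0.095. Slides with about 1.5 N of friction, but the seated plunger pin blocks it. It carries the chrome coupler slide to be drilled, held under two strap clamps, and the plunger.
- plunger (a joint): how far the sprung index plunger is pulled up, m; 0 seated, 0.011 fully back against its stop. The 6 mm pin stands 7 mm deep in its hole, so it is clear of the bar above 0.007. Its spring pulls down with about 6 N seated and 9.5 N fully back, and snaps it down if let go.
- knob (a point): middle of the plunger's black ribbed pull knob, an upright cylinder 24 mm across and 24 mm high (half-way up; 84 mm above the bench when seated). It is pulled straight up. Under it stands a sleeve 19 mm across at most, 20 mm high, on the carriage's bracket (19 mm wide, top 50 mm above the bench, so 34 mm below this point). The knob stands at bed x = -0.105, 120 mm nearer the robot than the drill tip; free room all round it. Knob and bracket ride with the carriage.
- mark (a point): centre of the red painted spot, 8 mm across, on top of the chrome coupler slide (210 x 16 x 4 mm, dark slots along it) clamped in the carriage, 58 mm above the bench; it rides with the carriage, and lies at the bed x of the drill tip, so that only the move along the bed's y brings it under
- tip (a point): point of the drill bit (3 mm, brass-coloured) in the small dark blue drill spindle on the grey stand clamped to the rear of the bed; 66 mm above the bench, 8 mm above the coupler slide. Fixed. The spindle (38 mm across, 48 mm at its clamp) stands above it from 91 to 230 mm above the bench; its column, 20 mm across and 280 mm high, stands 93 mm behind the tip and 45 mm to its left. To the left or right of the start, differing each time.
- loupe_stand: fixed stand with a round inspection lens 58 mm across, 133 mm above the bench, on the other side from the drill; not the tool meant here. Origin at the foot of its column, on the bed
- corner_guard: red lacquered bellows corner guard, three thin faces 40 x 40 x 33 mm; origin under its centre. Leave it alone.
- button_a: pearl-grey treble button, 17 mm across, 9 mm high; origin under its centre. Leave it alone.
- button_b: the other pearl-grey treble button, same size; origin under its centre. Leave it alone.
- spring_hook: spring hook: dark wooden handle 90 x 16 x 14 mm with a blued steel wire hook reaching 85 mm to its +x; origin near the handle's hook end, on the underside. Leave it alone.
- coupler_slide: spare chrome bass coupler slide lying loose on the bench, 150 x 14 x 4 mm with an upturned end 16 mm high; origin under its centre. Leave it alone.
- screw_dish: small brass dish, 84 mm across, 26 mm high; origin under its centre. Leave it alone.
- screwdriver: screwdriver 170 mm long; origin on its underside. Leave it alone.

How it is judged:
By the outcome, as a careful person would: the job done as asked, in the order asked, and still so for the second after the job is handed in, while the arm keeps its last pose, push and grip.
It also fails if it takes over 32 s, if anything falls off the work surface, if the arm or the gripper's body presses on something with over 40 N, if the wrist force passes 120 N, or if a joint passes its speed limit or range.

### The arm

A 6-joint arm with a two-finger parallel gripper is mounted at the origin on the work surface. World frame = base frame: x ahead of the robot, y to its left, z up, the work surface at z = 0. Lengths are in m, angles in rad, forces in N, time in s.
With the tool pointing down it reaches from about 0.4 to 0.825 m from the base axis. Payload 7 kg.
Tool frame: the origin (TCP) lies at the very end of the fingers, on their centre line; the grasp point (between the pads) lies 19 mm behind it; y points along the fingers, x is the direction in which the jaws open and shut, and the axes are right-handed (so a half turn about y gives the same grasp; the last joint's range is limited). The gripper opens to 85 mm and grips with 20 to 120 N. Pads are 22 mm wide; open, the fingers measure 114 mm over their backs; the gripper's body (76 mm by 85 mm) begins 54 mm behind the grasp point. The pads swing forward as they close: fully open they stand 13 mm farther back than shut.
Start: joints at [1.629, 0.359, 0.012, 0, -1.224, -0.288], TCP at [0.154, 0.657, 0.231] pointing down, gripper open.
Joint ranges: [-3.07, 3.07], [-1.43, 2.12], [-1.02, 1.25], [-3.03, 1.67], [-3.05, -0], [-3.03, 3.03]. Speed limits (rad/s): [2.39, 2.39, 3.01, 3.14, 3.14, 3.14].

### API

Orientations are given as a rotation vector (axis times angle).
In Python, from plant import env gives the robot as it stands. The module is installed in compiled form; this text tells all that it offers.
- The arm moves only by the shell command python3 -m handwheel 'ROWS' [FORCE]. ROWS is JSON, a list of rows, each a list of 5 numbers: the closure in counts, from 0 (fully open) to 255 (shut), then the shift along the world's x, y, z in units of 25 mm (1.0 is 25 mm), then the turn about the world's z in units of 5 degrees (1.0 is 5 degrees). A call has 1 to 10 rows; each row shifts and turns the commanded pose from where the row before left it; what a row does not reach is not made up. A row lasts 1/8 s, in which the tool goes at most 62.5 mm and 10.7 degrees, less where a joint would pass 70% of its speed; a pose out of reach is approached as far as the arm can. A call is refused whole if a number of a shift passes 1 or a number of a turn 1, either way. A call with a gripper value outside its range is refused whole. The fingers move at their own pace and stop on an object; FORCE is the grip in N (left out, the last holds). Time passes only in rows, so rows that do not move let the fingers close. It gives the time, the measured TCP pose, the force and the opening at its end, in the units of the state.
- env.get_obs(): the state, without advancing time (a new reading comes with each control period).
- env.camera(name): name is "side" or "top" or "wrist"; returns the picture (480x640x3 uint8, blue, green, red); there is no depth.
- env.camera_params(name): a dict with "fx", "fy", "cx", "cy" (pixels), "position" and "attitude" of the camera in the world; the wrist camera has in their place "T_tool_cam" (4x4, takes a point from camera to tool coordinates, whose origin is the TCP and whose axes are the tool frame's). Camera axes: x right, y up, looking along -z (the intrinsics and any distortion apply to the point x, -y, -z); pixel columns grow to the right and rows downward; lengths in m; the calibration is good to about 2 mm. The wrist camera is an equidistant fisheye: a pixel r from the principal point sees the ray r / f radians off the axis. A picture is of the moment at which its call begins: read the wrist's pose just before it. camera_params takes no time and is no camera call.
- env.sign_off(): hands the job in, once; it reports no verdict.
The state is a dict: "time": time; "joints": joint angles; "qvel": joint speeds; "joint_efforts": joint torques, N m; "tcp_pos": TCP position; "tcp_rot": TCP orientation; "force": force on the tool from outside, world axes, zero at the start; "wrist_torque": the same for the moment, N m; "opening": finger opening in m.
Only numpy, scipy, OpenCV 4.12 (cv2) and the standard library are available. Lean on these libraries where they do the work, as an engineer would, in place of code of your own. Each camera call takes 0.05 s, during which the arm holds its last target.

## Working session

There is one attempt and no reset: what is moved stays moved. The work goes in short steps, Python scripts to look and compute and a shell command to move; the robot and the scene stay as the last step left them, time stands still between calls to the robot, and variables do not carry over. Pictures are saved under pics/ and viewed, and the job is handed in when it is done.

```bash
mkdir -p pics; ls
python3 - <<'E'
from plant import env
import cv2
o=env.get_obs()
for k,v in o.items(): print(k,v)
for n in ["side","top","wrist"]:
    im=env.camera(n); cv2.imwrite(f"pics/{n}0.png",im); print(n,env.camera_params(n))
E
```

```text
pics
time 0.0
joints [ 1.62914946e+00  3.59396648e-01  1.10481855e-02 -3.57189599e-04
 -1.22412592e+00 -2.88153492e-01]
qvel [ 1.73744420e-03  6.47091748e-05  1.31788234e-03 -1.35537338e-03
  7.09200791e-06  6.68755182e-04]
joint_efforts [-1.67954036e-04 -5.83314693e+01  2.93417484e+01  6.93669856e+00
 -5.80892782e-03 -5.60391072e-06]
tcp_pos [0.15363314 0.65677152 0.23035147]
tcp_rot [-1.09285009  1.37577038 -1.37784446]
force [0.19322146 0.42817591 0.31185075]
wrist_torque [ 0.04644559 -0.01385935 -0.00061461]
opening 0.08510052510184267
side {'fx': 443.31176722227093, 'fy': 443.31176722227093, 'cx': 318.43239661419744, 'cy': 246.02810306854553, 'position': array([0.16567333, 0.71134867, 0.89195728]), 'attitude': array([ 0.2312011 , -0.99024282, -2.47572021])}
top {'fx': 541.1638063461713, 'fy': 541.1638063461713, 'cx': 321.52305856874403, 'cy': 237.4053568609831, 'position': array([0.3733854 , 0.02861781, 1.24408841]), 'attitude': array([ 0.09177646, -0.11232921, -1.57228555])}
wrist {'fx': 371.64829954431775, 'fy': 371.64829954431775, 'cx': 317.64451586047414, 'cy': 240.3875029107644, 'T_tool_cam': array([[ 9.99999439e-01, -5.48100836e-04,  9.05877261e-04,
        -1.70314241e-04],
       [ 1.02650381e-03,  2.92223590e-01, -9.56349476e-01,
        -1.42476949e-01],
       [ 2.59457243e-04,  9.56349870e-01,  2.92223988e-01,
         7.48114050e-02],
       [ 0.00000000e+00,  0.00000000e+00,  0.00000000e+00,
         1.00000000e+00]])}
```

View pics/side0.png

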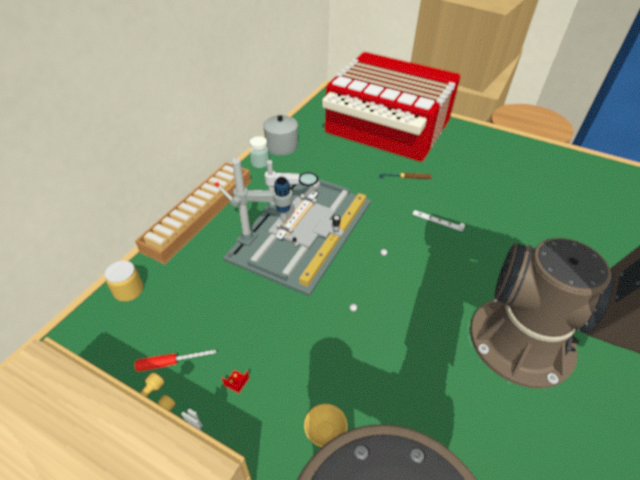

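View pics/top0.png

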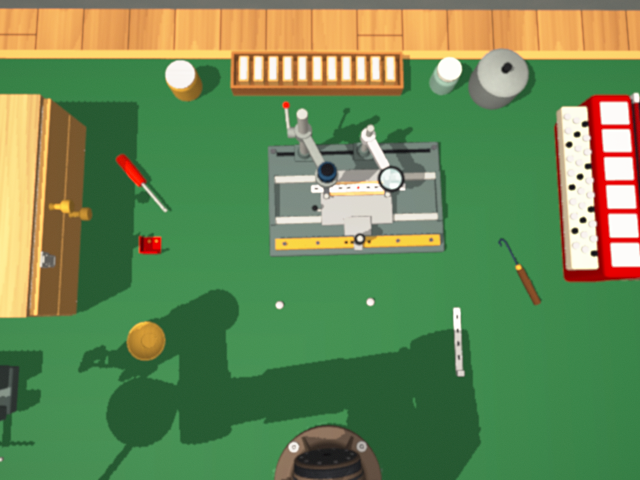

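View pics/wrist0.png

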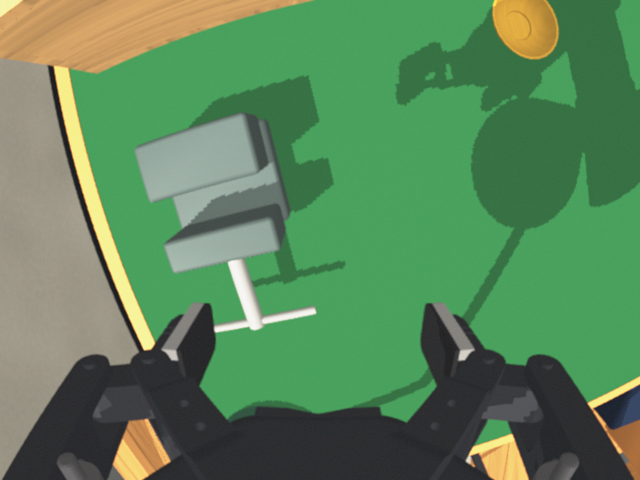

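```bash
cat > h.py <<'E'
import numpy as np, cv2
from scipy.spatial.transform import Rotation as R
from plant import env
def ray(n,u,v,obs=None):
    p=env.camera_params(n)
    if n=="wrist":
        T=p["T_tool_cam"]; o=obs or env.get_obs()
        dx,dy=(u-p["cx"])/p["fx"],(v-p["cy"])/p["fy"]
        th=np.hypot(dx,dy); s=np.sin(th)/th if th>1e-9 else 1
        d=np.array([dx*s,-dy*s,-np.cos(th)])
        Rt=R.from_rotvec(o["tcp_rot"]).as_matrix()
        return Rt@T[:3,3]+o["tcp_pos"], Rt@T[:3,:3]@d
    d=np.array([(u-p["cx"])/p["fx"],-(v-p["cy"])/p["fy"],-1.])
    return p["position"], R.from_rotvec(p["attitude"]).as_matrix()@d
def onz(n,u,v,z,obs=None):
    c,d=ray(n,u,v,obs); return c+d*(z-c[2])/d[2]
def proj(n,X,obs=None):
    p=env.camera_params(n)
    if n=="wrist":
        T=p["T_tool_cam"]; o=obs or env.get_obs()
        Rt=R.from_rotvec(o["tcp_rot"]).as_matrix()
        x=T[:3,:3].T@(Rt.T@(np.array(X)-o["tcp_pos"])-T[:3,3])
        x=x*[1,-1,-1]; r=np.hypot(x[0],x[1]); th=np.arctan2(r,x[2])
        return np.array([p["cx"],p["cy"]])+p["fx"]*th*x[:2]/r
    x=R.from_rotvec(p["attitude"]).as_matrix().T@(np.array(X)-p["position"])
    return np.array([p["cx"]+p["fx"]*x[0]/-x[2],p["cy"]+p["fy"]*x[1]/x[2]])
def tri(a,b):
    (c1,d1),(c2,d2)=a,b
    A=np.stack([d1,-d2],1); t=np.linalg.lstsq(A,c2-c1,rcond=None)[0]
    p,q=c1+d1*t[0],c2+d2*t[1]; return (p+q)/2,np.linalg.norm(p-q)
E
python3 - <<'E'
from h import *
im=cv2.imread("pics/top0.png"); c=im[120:270,250:460]; cv2.imwrite("pics/topc.png",cv2.resize(c,None,fx=3.8,fy=3.8,interpolation=cv2.INTER_CUBIC))
im=cv2.imread("pics/side0.png"); c=im[145:300,215:385]; cv2.imwrite("pics/sidec.png",cv2.resize(c,None,fx=3.8,fy=3.8,interpolation=cv2.INTER_CUBIC))
print(R.from_rotvec(env.get_obs()["tcp_rot"]).as_matrix().round(3))
for u,v in [(270,145),(438,143),(443,248),(271,255)]: print(onz("top",u,v,.018))
print(onz("top",360,238,.096))
E
```

```text
[[-0.228 -0.     0.974]
 [-0.974 -0.001 -0.228]
 [ 0.001 -1.     0.   ]]
[0.75141888 0.13141995 0.018     ]
[ 0.75593475 -0.26205321  0.018     ]
[ 0.50823273 -0.26540975  0.018     ]
[0.49354224 0.12720047 0.018     ]
[ 0.52178856 -0.06917248  0.096     ]
```

View pics/topc.png

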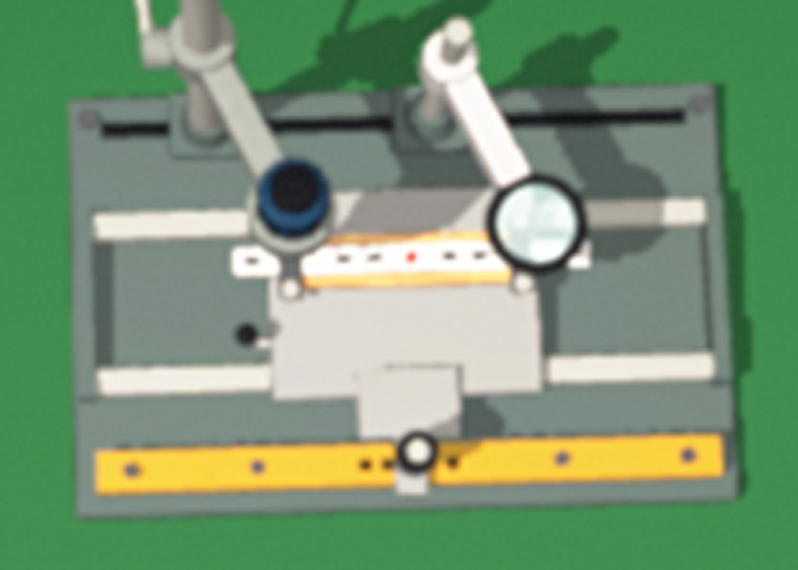

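View pics/sidec.png

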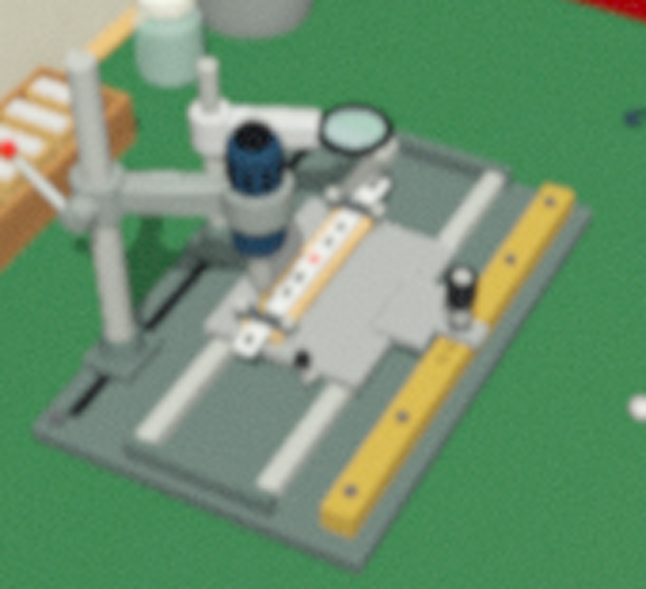

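Run:
```python
from h import *
T=lambda x,y:(250+x/3.8-.37,120+y/3.8-.37); S=lambda x,y:(215+x/3.8-.37,145+y/3.8-.37)
def both(nm,t,s,z):
    t=T(*t); s=S(*s)
    print(nm,"top",onz("top",*t,z).round(4),"side",onz("side",*s,z).round(4),"tri",tri(ray("top",*t),ray("side",*s)))
both("mark",(411,257),(314,258),.058)
both("knobtop",(417,451),(462,275),.096)
both("spindletop",(294,182),(256,135),.230)
both("lens",(536,223),(356,127),.133)
# bed from brass bar screws/ corners
c=[onz("top",*T(*p),.018)[:2] for p in [(70,101),(716,84),(742,497),(79,517)]]
print(c, [np.linalg.norm(c[i]-c[(i+1)%4]) for i in range(4)])
b=[onz("top",*T(*p),.038)[:2] for p in [(132,470),(258,467),(562,458),(688,455)]]
print(b, np.degrees(np.arctan2(*(b[0]-b[3])[::-1]))-90)
```

```text
mark top [ 0.6413 -0.0691  0.058 ] side [ 0.6424 -0.0722  0.058 ] tri (array([ 0.64038478, -0.06878357,  0.06164613]), np.float64(0.00017990242604468538))
knobtop top [ 0.5211 -0.0678  0.096 ] side [ 0.5224 -0.0717  0.096 ] tri (array([ 0.5205253 , -0.06746264,  0.10025642]), np.float64(8.715209825333319e-05))
spindletop top [0.6413 0.0038 0.23  ] side [0.6335 0.0083 0.23  ] tri (array([0.64026632, 0.00271535, 0.22435006]), np.float64(0.0052697704274725626))
lens top [ 0.6434 -0.1324  0.133 ] side [ 0.6439 -0.1382  0.133 ] tri (array([ 0.64132189, -0.13191052,  0.13845811]), np.float64(0.0016611599895435065))
[array([0.74851263, 0.13594052]), array([ 0.75899637, -0.26227353]), array([ 0.50265847, -0.26955913]), array([0.49198911, 0.12850672])] [np.float64(0.398352021855973), np.float64(0.25644141718519203), np.float64(0.3982088094223609), np.float64(0.25663121308235287)]
[array([0.51779582, 0.09584174]), array([0.51934026, 0.02147522]), array([ 0.5241304 , -0.15857413]), array([ 0.52568642, -0.23344851])] 1.372685334415138
```

```bash
python3 -m handwheel '[[100,0.5,-1,0,-1],[100,0.5,-1,0,-1],[100,0.5,-1,0,-1],[100,0.5,-1,0,-1],[100,0.5,-1,0,-1],[100,0.5,-1,0,-1],[100,0.5,-1,0,-1],[100,0.5,-1,0,-1],[100,0.5,-1,0,-1],[100,0.5,-1,0,-1]]' 60
python3 -m handwheel '[[100,0.5,-1,0,-1],[100,0.5,-1,0,-1],[100,0.5,-1,0,-1],[100,0.5,-1,0,-1],[100,0.5,-1,0,-1],[100,0.5,-1,0,-0.1],[100,0.5,-1,0,0],[100,0.5,-1,0,0],[100,0.5,-1,0,0],[100,0.5,-1,0,0]]'
```

```text
time: 1.4
tcp_pos: [0.279, 0.4062, 0.2312]
tcp_rot: [-0.465, 1.962, -1.963]
force: [-0.3, -1.2, 1.0]
opening: 0.0519
time: 2.65
tcp_pos: [0.4039, 0.1563, 0.2313]
tcp_rot: [-0.026, 2.21, -2.21]
force: [0.3, 0.8, 0.3]
opening: 0.0518
```

```bash
python3 -m handwheel '[[100,0.52,-1,0,0],[100,0.52,-1,0,0],[100,0.52,-1,0,0],[100,0.52,-1,0,0],[100,0.52,-1,0,0],[100,0.52,-1,-0.5,0],[100,0.52,-1,-0.5,0],[100,0.52,-1,-0.5,0],[100,0.52,-1,-0.5,0],[100,0,0,0,0]]'
python3 - <<'E'
from h import *
o=env.get_obs(); im=env.camera("wrist"); cv2.imwrite("pics/w1.png",im)
import pickle; pickle.dump(o,open("w1.pkl","wb")); print(o["tcp_pos"],R.from_rotvec(o["tcp_rot"]).as_matrix().round(3))
print(proj("wrist",[.5205,-.0675,.096],o),proj("wrist",[.641,-.069,.058],o),proj("wrist",[.6396,.003,.066],o))
E
```

```text
time: 3.9
tcp_pos: [0.5204, -0.0691, 0.1798]
tcp_rot: [-0.026, 2.212, -2.213]
force: [-0.3, 0.4, -0.4]
opening: 0.0519
[ 0.52039502 -0.06912831  0.17977951] [[-1.    -0.003  0.021]
 [-0.021 -0.    -1.   ]
 [ 0.003 -1.     0.   ]]
[317.53382495 250.40321543] [163.48200843 229.43834866] [171.78912111 316.07580144]
```

View pics/w1.png

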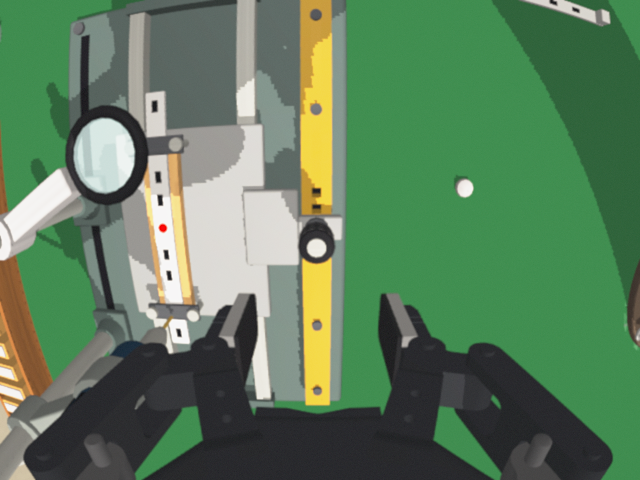

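Run:
```python
from h import *
import pickle
o=pickle.load(open("w1.pkl","rb"))
im=cv2.imread("pics/w1.png"); c=im[270:360,110:230]; cv2.imwrite("pics/w1c.png",cv2.resize(c,None,fx=6,fy=6,interpolation=cv2.INTER_CUBIC))
c=im[205:275,280:360]; cv2.imwrite("pics/w1k.png",cv2.resize(c,None,fx=8,fy=8,interpolation=cv2.INTER_CUBIC))
hsv=cv2.cvtColor(im,cv2.COLOR_BGR2HSV); m=((hsv[...,0]<8)|(hsv[...,0]>172))&(hsv[...,1]>150); m[:, :100]=0; m[:,250:]=0
n,l,s,ce=cv2.connectedComponentsWithStats(m.astype(np.uint8)); print(s,ce)
for q in ce[1:]: print(onz("wrist",*q,.058,o))
```

```text
[[     0      0    640    480 307152]
 [   159    224      8      8     48]] [[319.52453508 239.50187529]
 [162.5        227.5       ]]
[ 0.64170684 -0.07056319  0.058     ]
```

View pics/w1c.png

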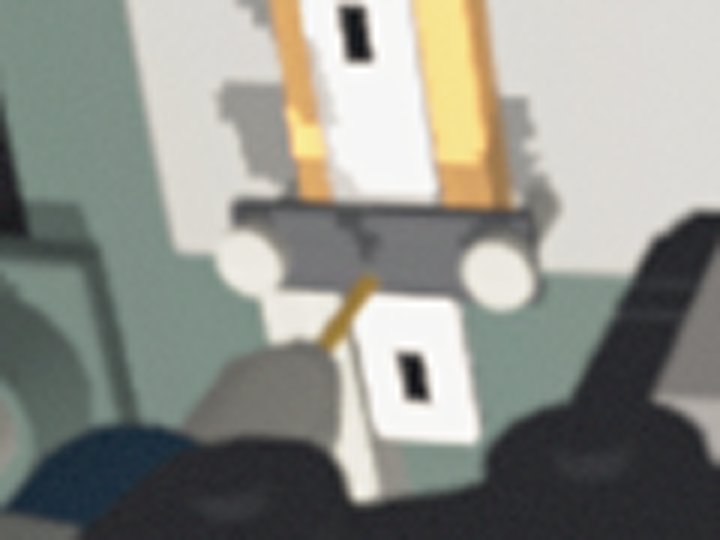

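View pics/w1k.png

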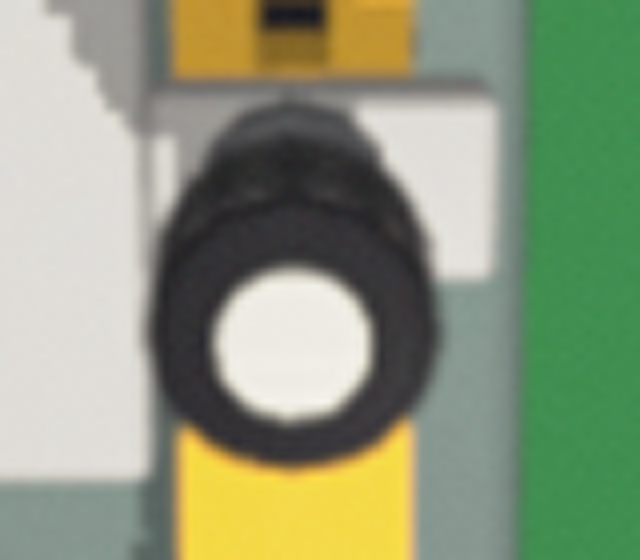

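Run:
```python
from h import *
import pickle
o=pickle.load(open("w1.pkl","rb"))
t=onz("wrist",172.1,315.9,.066,o); m=onz("wrist",162.7,227.7,.058,o); k=onz("wrist",316.2,247.4,.096,o)
print("tip",t,"mark",m,"knob",k)
b=np.radians(1.37); ex=np.array([np.cos(b),np.sin(b),0]); ey=np.array([-np.sin(b),np.cos(b),0])
print((t-m)@ex,(t-m)@ey,(t-k)@ex)
# tri of top spot with wrist
f=3.8; u,v=250+411/f-.37,120+257/f-.37
print(tri(ray("top",u,v),ray("wrist",162.7,227.7,o)), tri(ray("top",250+417/f-.37,120+451/f-.37),ray("wrist",316.2,247.4,o)))
```

```text
tip [0.63928678 0.0028087  0.066     ] mark [ 0.64154714 -0.07040299  0.058     ] knob [ 0.52139744 -0.06951252  0.096     ]
-0.0005093121914597816 0.07324480043748205 0.11958474844140331
(array([ 0.6422584 , -0.06950127,  0.0554902 ]), np.float64(0.000906487826302827)) (array([ 0.52150086, -0.06817507,  0.0920528 ]), np.float64(0.00025306595134702277))
```

```bash
python3 -m handwheel '[[100,0.04,0,-0.8,0],[100,0,0,-1,0],[100,0,0,-1,0],[100,0,0,-1,0],[100,0,0,-0.6,0],[100,0,0,-0.2,0],[100,0,0,0,0]]'
python3 - <<'E'
from h import *
im=env.camera("wrist"); cv2.imwrite("pics/w2.png",im)
E
```

```text
time: 4.82
tcp_pos: [0.522, -0.0676, 0.0667]
tcp_rot: [-0.026, 2.209, -2.209]
force: [0.3, -1.0, -0.5]
opening: 0.0522
```

View pics/w2.png

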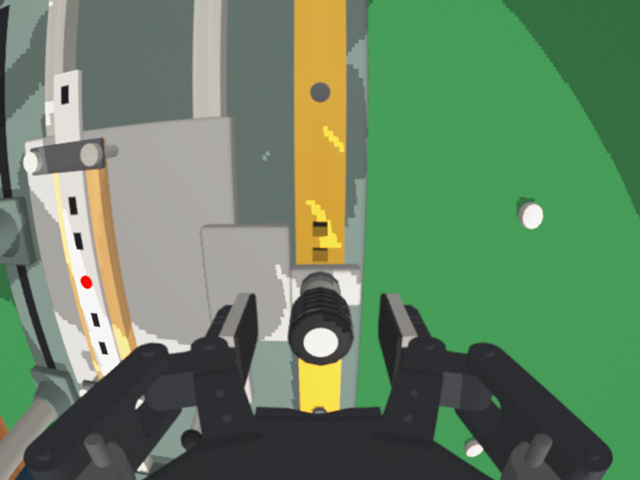

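```bash
python3 -m handwheel '[[100,0,-0.07,-0.04,0],[150,0,0,0,0],[200,0,0,0,0],[255,0,0,0,0],[255,0,0,0,0],[255,0,0,0,0],[255,0,0,0,0]]' 70
```

```text
time: 5.75
tcp_pos: [0.5212, -0.0698, 0.0659]
tcp_rot: [-0.026, 2.21, -2.211]
force: [-2.8, 0.9, 6.5]
opening: 0.0223
```

```bash
python3 -m handwheel '[[255,0,0,0.12,0],[255,0,0,0.12,0],[255,0,0,0.12,0],[255,0,0,0,0]]'
```

```text
time: 6.25
tcp_pos: [0.5212, -0.0696, 0.074]
tcp_rot: [-0.027, 2.21, -2.21]
force: [0.4, -1.5, -8.9]
opening: 0.0223
```

```bash
python3 -m handwheel '[[255,0,0,0.06,0],[255,0,0,0,0]]'; python3 -m handwheel '[[255,0,0,0.04,0],[255,0,0,0,0]]'
```

```text
time: 6.5
tcp_pos: [0.5212, -0.0696, 0.0755]
tcp_rot: [-0.027, 2.21, -2.21]
force: [-0.4, -2.4, -8.5]
opening: 0.0222
time: 6.75
tcp_pos: [0.5212, -0.0696, 0.0766]
tcp_rot: [-0.027, 2.21, -2.21]
force: [-1.0, -1.5, -9.2]
opening: 0.0221
```

```bash
python3 -m handwheel '[[255,0,0,0.04,0],[255,0,0,0,0]]'; python3 -m handwheel '[[255,0,0,0.04,0],[255,0,0,0,0]]'
```

```text
time: 7.0
tcp_pos: [0.5212, -0.0694, 0.0771]
tcp_rot: [-0.027, 2.211, -2.21]
force: [0.8, -0.4, -17.9]
opening: 0.0221
time: 7.25
tcp_pos: [0.5212, -0.0693, 0.0773]
tcp_rot: [-0.027, 2.211, -2.21]
force: [4.1, -0.3, -28.9]
opening: 0.0218
```

```bash
python3 -m handwheel '[[255,0,0,-0.03,0],[255,-0.002,0.1,0,0],[255,-0.005,0.2,0,0],[255,-0.007,0.3,0,0],[255,-0.007,0.3,0,0],[255,-0.007,0.3,0,0],[255,0,0,0,0]]' 90
python3 - <<'E'
from h import *
im=env.camera("wrist"); cv2.imwrite("pics/w3.png",im)
E
```

```text
time: 8.12
tcp_pos: [0.5205, -0.0388, 0.0773]
tcp_rot: [-0.027, 2.211, -2.21]
force: [1.7, 2.2, -25.8]
opening: 0.0218
```

View pics/w3.png

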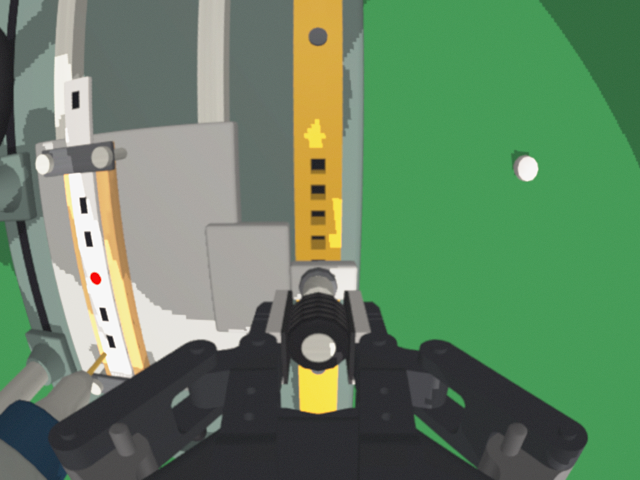

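```bash
python3 -m handwheel '[[255,-0.005,0.2,0,0],[255,-0.007,0.3,0,0],[255,-0.007,0.3,0,0],[255,-0.007,0.3,0,0],[255,-0.007,0.3,0,0],[255,-0.003,0.12,0,0],[255,0,0,0,0],[255,0,0,0,0]]'
python3 - <<'E'
from h import *
import pickle
o=env.get_obs(); im=env.camera("wrist"); cv2.imwrite("pics/w4.png",im); pickle.dump(o,open("w4.pkl","wb"))
cv2.imwrite("pics/w4c.png",cv2.resize(im[230:340,50:170],None,fx=5,fy=5,interpolation=cv2.INTER_CUBIC))
print(o["tcp_pos"],o["force"])
hsv=cv2.cvtColor(im,cv2.COLOR_BGR2HSV); m=((hsv[...,0]<8)|(hsv[...,0]>172))&(hsv[...,1]>150); m[:, :50]=0; m[:,250:]=0
n,l,s,ce=cv2.connectedComponentsWithStats(m.astype(np.uint8)); print(s,ce)
E
```

```text
time: 9.18
tcp_pos: [0.5196, -0.0011, 0.0773]
tcp_rot: [-0.027, 2.211, -2.21]
force: [0.9, 0.9, -26.3]
opening: 0.0214
[ 0.51955192 -0.00106602  0.07729653] [  0.93262765   0.8637647  -26.28985354]
[[     0      0    640    480 307106]
 [    90    273     11     12     94]] [[319.56866684 239.48819626]
 [ 95.15957447 278.06382979]]
```

View pics/w4c.png

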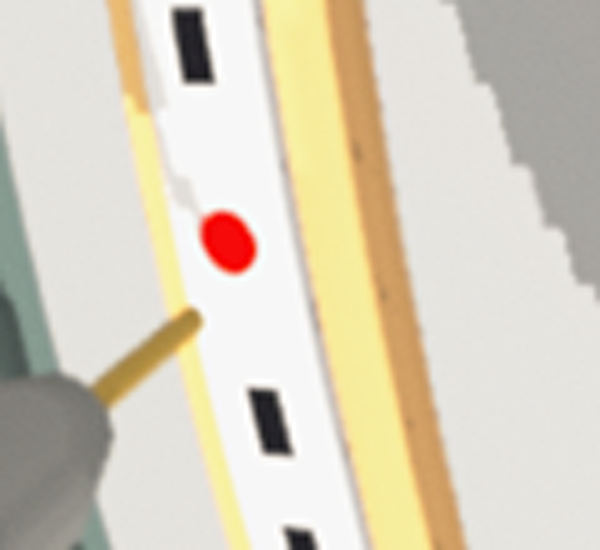

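Run:
```python
from h import *
import pickle
o=pickle.load(open("w4.pkl","rb"))
b=np.radians(1.37); ex=np.array([np.cos(b),np.sin(b),0]); ey=np.array([-np.sin(b),np.cos(b),0])
m=onz("wrist",95.16,278.06,.058,o)
for p in [(88.6,293.2),(89,293.2),(88.3,293.8)]:
    t=onz("wrist",*p,.066,o); print(t,m,(t-m)@ex,(t-m)@ey)
```

```text
[0.64073684 0.00360336 0.066     ] [ 0.64005493 -0.00185245  0.058     ] 0.0008121505906655545 0.005437955733990503
[0.64045691 0.00358016 0.066     ] [ 0.64005493 -0.00185245  0.058     ] 0.0005317505222155669 0.005421451363380775
[0.64103671 0.00397891 0.066     ] [ 0.64005493 -0.00185245  0.058     ] 0.0011209138160440412 0.005806223135041553
```

```bash
python3 -m handwheel '[[255,-0.002,0.1,0,0],[255,-0.003,0.1,0,0],[255,0,0,0,0],[255,0,0,0,0]]'
python3 - <<'E'
from h import *
import pickle
o=env.get_obs(); im=env.camera("wrist"); cv2.imwrite("pics/w5.png",im); pickle.dump(o,open("w5.pkl","wb"))
cv2.imwrite("pics/w5c.png",cv2.resize(im[245:320,60:140],None,fx=8,fy=8,interpolation=cv2.INTER_CUBIC))
s=env.camera("side"); cv2.imwrite("pics/s5.png",s); cv2.imwrite("pics/s5c.png",cv2.resize(s[145:265,225:365],None,fx=5,fy=5,interpolation=cv2.INTER_CUBIC))
print(o["tcp_pos"],o["force"])
hsv=cv2.cvtColor(im,cv2.COLOR_BGR2HSV); m=((hsv[...,0]<8)|(hsv[...,0]>172))&(hsv[...,1]>150); m[:, :50]=0; m[:,250:]=0
n,l,s,ce=cv2.connectedComponentsWithStats(m.astype(np.uint8)); print(s,ce)
E
```

```text
time: 9.72
tcp_pos: [0.5195, 0.0038, 0.0773]
tcp_rot: [-0.026, 2.211, -2.21]
force: [2.8, 0.5, -27.3]
opening: 0.0213
[0.51946116 0.00375115 0.07729961] [  2.83749717   0.54443913 -27.32520095]
[[     0      0    640    480 307107]
 [    90    273     11     12     93]] [[319.56791932 239.48831189]
 [ 95.21505376 278.09677419]]
```

View pics/w5c.png

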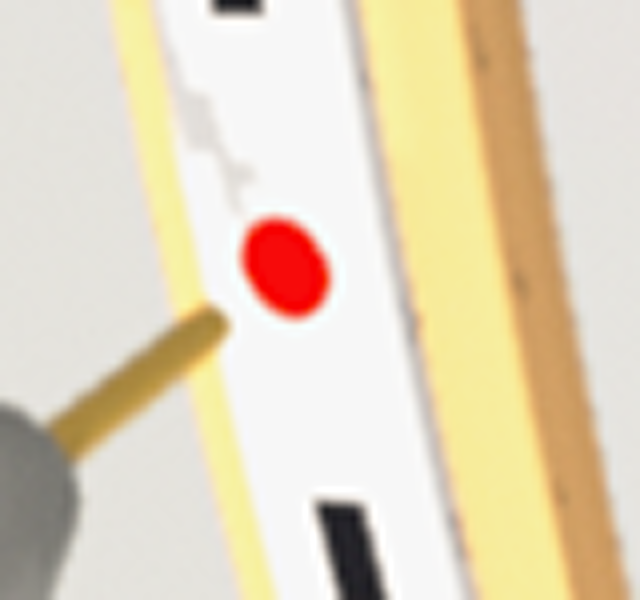

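View pics/s5c.png

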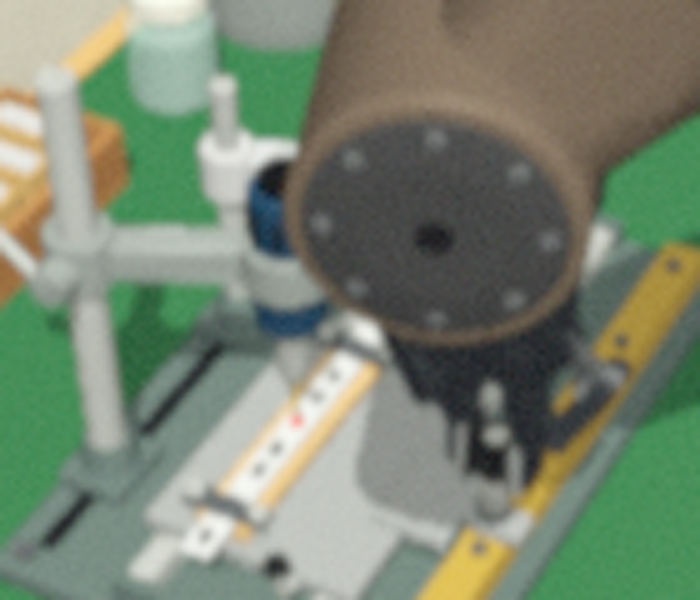

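Run:
```python
from h import *
import pickle
o=pickle.load(open("w5.pkl","rb"))
b=np.radians(1.37); ex=np.array([np.cos(b),np.sin(b),0]); ey=np.array([-np.sin(b),np.cos(b),0])
m=onz("wrist",95.2,278.1,.058,o)
for p in [(220,322),(216,325),(225,325)]:
    t=onz("wrist",60+p[0]/8-.44,245+p[1]/8-.44,.066,o); print(t,m,(t-m)@ex,(t-m)@ey)
# side: 
s=cv2.imread("pics/s5.png"); hsv=cv2.cvtColor(s,cv2.COLOR_BGR2HSV); k=((hsv[...,0]<8)|(hsv[...,0]>172))&(hsv[...,1]>60); w=np.zeros_like(k); w[222:236,278:292]=k[222:236,278:292]
ys,xs=np.nonzero(w); wt=hsv[ys,xs,1].astype(float); c=(xs@wt/wt.sum(),ys@wt/wt.sum()); print("side mark px",c,len(xs))
ms=onz("side",*c,.058); print(ms, "tip expected above mark at px",proj("side",ms+[0,0,.008]), "per mm y", proj("side",ms+[0,0.001,.008])-proj("side",ms+[0,0,.008]))
cv2.imwrite("pics/s5d.png",cv2.resize(s[205:245,265:305],None,fx=14,fy=14,interpolation=cv2.INTER_CUBIC))
```

```text
[0.64050828 0.00355034 0.066     ] [0.63994387 0.00297589 0.058     ] 0.0005779822429049298 0.0005607954964212687
[0.64090935 0.00379469 0.066     ] [0.63994387 0.00297589 0.058     ] 0.0009847843713054272 0.000795488428835273
[0.640127   0.00373708 0.066     ] [0.63994387 0.00297589 0.058     ] 0.00020127774184940057 0.000756593819874699
side mark px (np.float64(284.0), np.float64(228.52)) 2
[6.41317066e-01 1.58845571e-04 5.80000000e-02] tip expected above mark at px [283.87486464 226.37745928] per mm y [-0.19583314  0.22748618]
```

View pics/s5d.png

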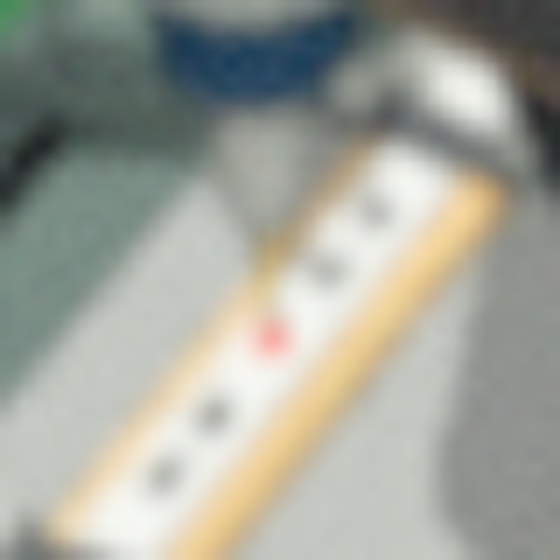

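```bash
python3 -m handwheel '[[255,0,0.024,0,0],[255,0,0,0,0],[255,0,0,0,0],[255,0,0,0,0]]'
python3 - <<'E'
from h import *
import pickle
o=env.get_obs(); im=env.camera("wrist"); cv2.imwrite("pics/w6.png",im); pickle.dump(o,open("w6.pkl","wb"))
cv2.imwrite("pics/w6c.png",cv2.resize(im[245:320,60:140],None,fx=8,fy=8,interpolation=cv2.INTER_CUBIC))
cv2.imwrite("pics/w6k.png",cv2.resize(im[230:400,240:400],None,fx=3.5,fy=3.5,interpolation=cv2.INTER_CUBIC))
print(o["tcp_pos"],o["force"],o["qvel"])
hsv=cv2.cvtColor(im,cv2.COLOR_BGR2HSV); m=((hsv[...,0]<8)|(hsv[...,0]>172))&(hsv[...,1]>150); m[:, :50]=0; m[:,250:]=0
n,l,s,ce=cv2.connectedComponentsWithStats(m.astype(np.uint8)); print(ce[1])
E
```

```text
time: 10.32
tcp_pos: [0.5194, 0.0041, 0.0773]
tcp_rot: [-0.027, 2.211, -2.211]
force: [3.0, -0.3, -26.8]
opening: 0.0214
[0.51942033 0.00414228 0.07727931] [  3.00212548  -0.29343858 -26.77823223] [-0.00065497  0.00024011 -0.00194081  0.00019861 -0.00014647  0.00148163]
[ 95.21505376 278.09677419]
```

View pics/w6c.png

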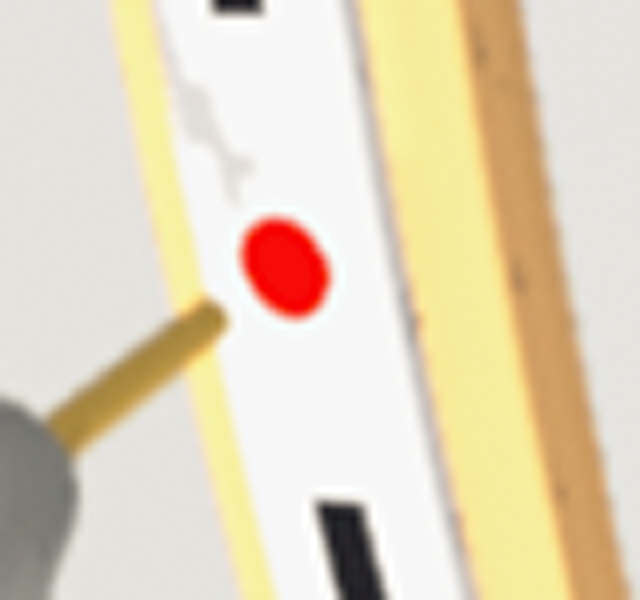

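View pics/w6k.png

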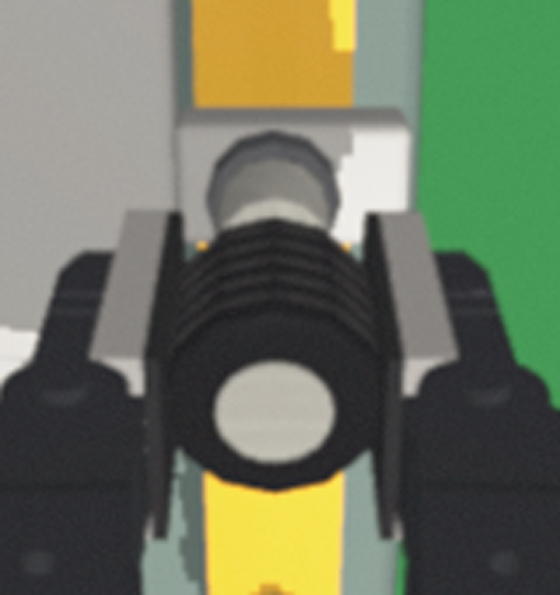

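Run:
```python
from h import *
import pickle
o=pickle.load(open("w6.pkl","rb"))
t=onz("wrist",60+219/8-.44,245+317/8-.44,.066,o); m=onz("wrist",95.2,278.1,.058,o); print(t-m)
print(env.sign_off(), env.get_obs()["tcp_pos"], env.get_obs()["force"])
```

```text
[0.00056281 0.00021795 0.008     ]
the job is handed in; nothing more can be done
the job is handed in; nothing more can be done
```

I pulled the knob up to its stop and, holding it there, slid the carriage about 74 mm to the left. The red spot is now under the drill tip. I handed the job in at about 10.4 s, still gripping the knob with a commanded 90 N.

- **Plunger:** It came up about 11.4 mm, and the downward force then rose sharply from about 9 N to 29 N, so it is against its stop. It still read about 27 N at the end, and the close-up shows the knob held evenly between the pads.
- **Spot under tip:** The last wrist picture puts the tip 0.2 mm from the spot along y and 0.6 mm along x.
- **Disagreements:**
    - The first picture, plus the distance moved, suggests the carriage is about 0.7 mm too far, so the true error is probably under 1 mm.
    - The side camera agrees only roughly; the spot is too small in that view for an exact reading.
- **Not checked:** I took no final overall picture of the bench. The gripper's path stayed clear of the drill, loupe and loose items, and the force readings before I took hold of the knob showed no contact.

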